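# Tip a filter disc up out of its pocket and lay it on the hotplate

### The job

The steel filter disc lies sunk in its white holder, where it cannot be gripped. Through the notch in the holder's back, push the disc up the two sloping rails until it stays tilted there by itself with its front edge raised, and let go of it; then pick it up and lay it flat in the middle of the hotplate's ceramic top. Do not drop the disc, and leave the bottle, beaker and jar where they are.

Things in the scene. Friction and masses are not known exactly. Their poses are not given: they have to be found in the camera images.
- disc_center (a point): Centre (half-way up) of the plain steel filter disc: 50 mm diameter, 8 mm thick, 85 g nominal, loose. z is its axis (up when it lies flat). Tilted on the rails, its sides stand above the holder's walls and it can be gripped across the holder's y (50 mm) from above, gripper leaning as the disc does.
- pocket (a point): Centre of the floor of the pocket in the fixed white plastic holder, 12 mm above the bench; x towards the sloping rails (front), y sideways, z up. The disc starts flat here, centred within 1 mm. Mm in this frame: base 100 x 76, x -38 to 62, flat top at z 0. Side walls x -33 to 24, y 26.5 to 38 either side, 9 high, 1 above the disc.
- notch (a point): Middle of the notch in the holder's back, at floor level, 33 mm behind the pocket centre, axes as pocket. It is 34 mm wide (y) and open behind and above; shut fingers pass through it along +x to push the disc's back edge. The 9 mm high corners beside it, front faces 14 mm ahead of this point, stop the disc moving back.
- rail_top (a point): Midway between the top corners of the two rails, axes as pocket, 47 mm ahead of the pocket centre, 18 mm above its floor. Rails at y 9 to 17 mm either side slope 38 degrees up to here, then flat 8 mm. Disc rests on these corners, back edge on the floor, tilt 0.4-0.6 rad, held by friction with its centre 7-17 mm behind here; near 2 mm behind it falls over the front.
- plate_top (a point): Centre of the upper face of the fixed hotplate's white ceramic top, 86 mm above the bench; the top is 130 x 130 mm, flat, its sides along x and y; z up. The white body below it is 170 x 150 mm, reaching 100 mm to -x (its two knobs to 114 mm) and 70 mm to +x.
- bottle: Bystander: amber glass bottle, 60 mm diameter, 130 mm high, loose; origin at the centre of its foot, z up.
- beaker: Bystander: clear glass beaker, 70 mm diameter, 90 mm high, loose; origin at the centre of its foot, z up.
- jar: Bystander: glass jar with a white cap, 56 mm diameter, 70 mm high, loose; origin at the centre of its foot, z up.
Not all that is in view belongs to the job. Of the things like the part that bears disc_center, leave any that is yellow; of the rest the larger one is meant. Of the things that look like the part that bears pocket, the smaller one is meant.

How it is judged:
On the way:
1. the disc stands tilted on the holder's rails by itself, front edge raised, not touched (angle between disc_center's own z axis and vertical between 0.3 and 0.8 rad and x of disc_center in the frame of pocket between 0.02 and 0.05 m and z of disc_center in the frame of pocket between 0.008 and 0.03 m and horizontal distance between disc_center and pocket below 0.052 m and contact force between disc and the fingers below 0.05 N and linear speed of disc below 0.02 m/s), for 0.2 s.
At the end, for the whole second after the job is handed in: The disc lies flat (within 0.08 rad, either face up) on the hotplate's ceramic top, its centre within 25 mm of the middle of the top, released and at rest (horizontal distance between disc_center and plate_top below 0.025 m and z of disc_center in the frame of plate_top between 0.001 and 0.007 m and (angle between disc_center's own z axis and vertical below 0.08 rad or angle between disc_center's own z axis and vertical above 3.06 rad) and contact force between disc and the fingers below 0.05 N and linear speed of disc below 0.02 m/s); the robot touches nothing.
It fails at once if the disc is dropped: it moves faster than 0.6 m/s while not touched by the fingers (linear speed of disc above 0.6 m/s and contact force between disc and the fingers below 0.01 N).
It fails at once if the bottle is moved more than 20 mm or tipped more than 0.3 rad (distance of bottle from where it was at the start of the episode above 0.02 m or angle between bottle's own z axis and vertical above 0.3 rad).
It fails at once if the beaker is moved more than 20 mm or tipped more than 0.3 rad (distance of beaker from where it was at the start of the episode above 0.02 m or angle between beaker's own z axis and vertical above 0.3 rad).
It fails at once if the jar is moved more than 20 mm or tipped more than 0.3 rad (distance of jar from where it was at the start of the episode above 0.02 m or angle between jar's own z axis and vertical above 0.3 rad).
It also fails if it takes over 64 s, if anything falls off the work surface, if the arm or the gripper's body presses on something with over 40 N, if the wrist force passes 120 N, or if a joint passes its speed limit or range.

### The arm

A 7-joint arm with a two-finger parallel gripper is mounted at the origin on the work surface. World frame = base frame: x ahead of the robot, y to its left, z up, the work surface at z = 0. Lengths are in m, angles in rad, forces in N, time in s.
With the tool pointing down it reaches from about 0.425 to 0.875 m from the base axis. Payload 8.4 kg.
Tool frame: the origin (TCP) lies at the very end of the fingers, on their centre line; the grasp point (between the pads) lies 19 mm behind it; z points along the fingers, y is the line along which they close (so a half turn about z gives the same grasp; the last joint's range is limited). The gripper opens to 87 mm and grips with 3 to 60 N. Pads are 19 mm wide; open, the fingers measure 117 mm over their backs; the gripper's body (75 mm by 190 mm) begins 51 mm behind the grasp point.
Start: joints at [-1.254, 0.333, 0.04, 1.465, -0.013, 1.343, -0.059], TCP at [0.263, 0.595, 0.184] pointing down, gripper open.
Joint ranges: [-2.58, 2.58], [-0.38, 2.09], [-1.3, 1.39], [0.25, 2.4], [-1.5, 4.64], [0.08, 2.09], [-2.65, 2.65]. Speed limits (rad/s): [2.22, 2.22, 2.79, 2.79, 3.14, 3.14, 3.14].

### API

Orientations are given as a unit quaternion [x, y, z, w].
In Python, from rig import arm, eyes gives the robot as it stands.
- The arm moves only by the tool drive_tool, never from a script. Its argument "moves" is a list of rows, each a list of 7 numbers: the shift along the world's x, y, z normalised to -1 to 1, where 1 is 50 cm, then the turn, a rotation vector about the world's x, y, z normalised to -1 to 1, where 1 is 30 degrees, then the gripper command: -1 is shut, 1 is fully open, values between are in proportion. In form: [[x, y, z, rx, ry, rz, jaw], ...]. A call has 1 to 5 rows; each row shifts and turns the commanded pose from where the row before left it; what a row does not reach is not made up. A row lasts 1/10 s, in which the tool goes at most 50 mm and 8.59 degrees, less where a joint would pass 70% of its speed; a pose out of reach is approached as far as the arm can. A call with a number of a shift or a turn outside -1 to 1 is refused whole. A call with a gripper value outside its range is refused whole. The fingers move at their own pace and stop on an object; "newtons" is the grip in N (left out, the last holds). Time passes only in rows, so rows that do not move let the fingers close. It gives the time, the measured TCP pose, the force, the opening and the grip force at its end, in the units of the state.
- arm.read_state(): the state, without advancing time (a new reading comes with each control period).
- eyes.read_camera(name): name is "scene" or "side" or "wrist"; returns (picture, depth): 480x640x3 uint8, red, green, blue; 480x640 float32, m along the optical axis (not along the pixel's ray), 0 where there is no reading.
- eyes.camera_info(name): a dict with "fx", "fy", "cx", "cy" (pixels), "eye" and "rotation" of the camera in the world. Camera axes: x right, y down, z forward; pixel columns grow to the right and rows downward; lengths in m; the calibration is good to about 2 mm. A picture is of the moment at which its call begins: read the wrist's pose just before it. camera_info takes no time and is no camera call; for the wrist camera it gives the pose at the moment of the call.
- arm.sign_off(): hands the job in; it is judged then, once.
The state is a dict: "clock": time; "qpos": joint angles; "dq": joint speeds; "tau": joint torques, N m; "ee_pos": TCP position; "ee_rot": TCP orientation; "ft_force": force on the tool from outside, world axes, zero at the start; "ft_torque": the same for the moment, N m; "opening": finger opening in m; "finger_force": force on a finger pad.
Only numpy, scipy, OpenCV 4.12 (cv2) and the standard library are available. Lean on these libraries where they do the work, as an engineer would, in place of code of your own. Each camera call takes 0.05 s, during which the arm holds its last target. There are 200 camera calls.

## Working session

There is one attempt and no reset: what is moved stays moved. The work goes in short steps, Python scripts to look and compute and a tool call to move; the robot and the scene stay as the last step left them, time stands still between calls to the robot, and variables do not carry over. Pictures are saved under pics/ and viewed, at most 10 in all, crops included, and the job is handed in when it is done.

Besides the shell and the picture viewer there is one more tool, called after ">>>" by a JSON object that holds its "fn" and its "kwargs", one argument or row to a line. drive_tool: Moves the arm, as the interface text tells. Its arguments: {"type":"object","properties":{"moves":{"type":"array"},"newtons":{"type":"number"}},"required":["moves"]}

```bash
mkdir -p pics; ls
python3 - <<'E'
from rig import arm, eyes
import cv2,numpy as np
s=arm.read_state(); print(s)
for n in ["scene","side"]:
    p,d=eyes.read_camera(n); cv2.imwrite(f"pics/{n}0.png",p[:,:,::-1]); np.savez(f"{n}0.npz",p=p,d=d)
    print(n,eyes.camera_info(n))
E
```

```text
pics
{'clock': 0.0, 'qpos': array([-1.25421375,  0.33388527,  0.03987288,  1.46627079, -0.01341528,
        1.34332307, -0.05850258]), 'dq': array([ 1.15580559e-03,  1.90885237e-04, -4.79834019e-05, -1.23978099e-03,
        4.65780317e-04,  1.37863487e-03,  2.09677502e-03]), 'tau': array([-7.66463218e-04, -6.56364727e+01,  1.33478556e+00, -4.03794229e+01,
       -5.96027006e-02,  4.51085006e-02,  1.74077491e-04]), 'ee_pos': array([0.26234559, 0.59411408, 0.18297613]), 'ee_rot': array([ 2.06407933e-01,  9.78465691e-01, -8.01145471e-04, -1.21024721e-04]), 'ft_force': array([0.22488914, 0.16696792, 0.00543453]), 'ft_torque': array([0.00397029, 0.01646438, 0.01849734]), 'finger_force': 0.0, 'opening': 0.08654010145415965}
scene {'fx': 556.151316822194, 'fy': 556.151316822194, 'cx': 314.1784279006418, 'cy': 234.43425560759408, 'eye': array([1.07493479, 0.37622481, 0.89888243]), 'rotation': array([ 0.43652989,  0.83664754, -0.29533862, -0.14912292])}
side {'fx': 551.0779277319505, 'fy': 551.0779277319505, 'cx': 317.6762619094276, 'cy': 238.17382576378475, 'eye': array([ 0.1792075 , -0.72440547,  0.75388627]), 'rotation': array([ 0.87406886, -0.22541944,  0.10054218, -0.41842679])}
```

View pics/scene0.png

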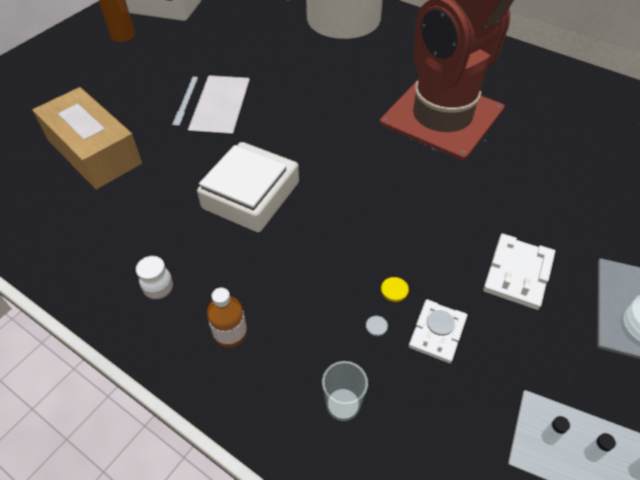

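View pics/side0.png

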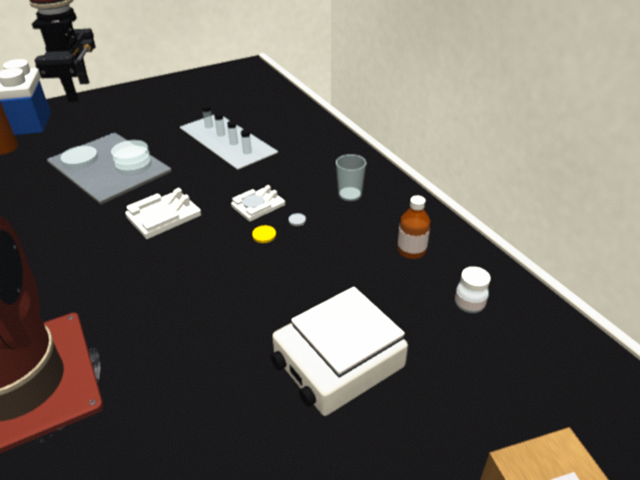

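Both views show two white holders, the large one at scene (520,270) and the small one at (438,330). Candidates for the disc are the steel disc in the small holder at (441,322), the small loose steel disc at (376,325) and the yellow one at (395,289). I choose the small holder with its disc. The bystanders are the bottle (228,320), beaker (344,390) and jar (154,277); the hotplate is at (248,180).

```bash
cat > h.py <<'E'
import numpy as np,cv2
from scipy.spatial.transform import Rotation as R
from rig import arm,eyes
def rays(info,px):
    px=np.atleast_2d(px).astype(float)
    d=np.c_[(px[:,0]-info['cx'])/info['fx'],(px[:,1]-info['cy'])/info['fy'],np.ones(len(px))]
    return R.from_quat(info['rotation']).apply(d)
def onplane(info,px,z):
    d=rays(info,px);e=np.array(info['eye']);return e+d*((z-e[2])/d[:,2])[:,None]
def cloud(info,dep):
    v,u=np.mgrid[:480,:640];d=rays(info,np.c_[u.ravel(),v.ravel()])
    return (np.array(info['eye'])+d*dep.ravel()[:,None]).reshape(480,640,3)
def blob(mask,near):
    n,l,st,c=cv2.connectedComponentsWithStats(mask.astype(np.uint8))
    i=min((i for i in range(1,n) if st[i,4]>60),key=lambda i:np.hypot(*(c[i]-near)))
    return l==i
E
python3 - <<'E'
from h import *
for n,items in [("scene",dict(holder=(438,330),plate=(245,178),bottle=(228,320),beaker=(344,390),jar=(154,277))),("side",dict(holder=(258,203),plate=(348,330)))]:
    f=np.load(n+"0.npz");p,d=f['p'],f['d'];info=eyes.camera_info(n);C=cloud(info,d)
    bright=p.min(2)>120
    b=blob(bright,items['holder'])
    q=C[b];q=q[(d[b]>0)];print(n,"holder cloud",q.mean(0),np.percentile(q,[1,99],axis=0))
    c,_=cv2.findContours(b.astype(np.uint8),0,2);c=max(c,key=cv2.contourArea)
    r=cv2.minAreaRect(onplane(info,c[:,0],.012)[:,:2].astype(np.float32));print(r,cv2.boxPoints(r))
    # plate top by height
    m=(abs(C[:,:,2]-.086)<.004)&bright&(d>0);m=blob(m,items['plate'])
    c,_=cv2.findContours(m.astype(np.uint8),0,2);c=max(c,key=cv2.contourArea)
    r=cv2.minAreaRect(onplane(info,c[:,0],.086)[:,:2].astype(np.float32));print("plate",r,C[m][:,2].mean())
    for k in items:
        u,v=items[k];print(k,C[v,u])
    u,v=map(int,items['holder'])
    cv2.imwrite(f"pics/c_{n}.png",cv2.resize(p[v-40:v+40,u-50:u+50,::-1],None,fx=5,fy=5,interpolation=2))
E
python3 -c "
import cv2,numpy as np
a=cv2.imread('pics/c_scene.png');b=cv2.imread('pics/c_side.png');cv2.imwrite('pics/c_both.png',cv2.resize(np.hstack([a,b]),(800,320)))"
```

```text
scene holder cloud [0.55313306 0.27144012 0.01415949] [[ 0.49188163  0.22643309 -0.00287394]
 [ 0.60165779  0.31298616  0.02838384]]
((0.5503547191619873, 0.2703784108161926), (0.10709726065397263, 0.0798247680068016), 10.674491882324219) [[0.4903398  0.29968134]
 [0.50512564 0.22123793]
 [0.6103697  0.24107549]
 [0.5955838  0.3195189 ]]
plate ((0.5002866983413696, -0.21261262893676758), (0.1316554695367813, 0.1309383362531662), 6.632350921630859) 0.0844094189751984
holder [0.55717314 0.27226472 0.02074084]
plate [ 0.50509643 -0.20475821  0.08390209]
bottle [ 0.77814123 -0.01615767  0.08537671]
beaker [0.73864997 0.19256628 0.00195036]
jar [ 0.7806926  -0.19233713  0.06827333]
side holder cloud [0.54694519 0.26514686 0.01705166] [[4.97697213e-01 2.24467020e-01 5.72485204e-04]
 [6.09860012e-01 3.39395862e-01 3.14876546e-02]]
((0.5536326169967651, 0.27560675144195557), (0.1157279834151268, 0.10412223637104034), 10.524776458740234) [[0.48723263 0.31622252]
 [0.50625163 0.21385202]
 [0.6200326  0.23499098]
 [0.6010136  0.33736148]]
plate ((0.4980383515357971, -0.21765851974487305), (0.1315368115901947, 0.13245747983455658), 6.594437122344971) 0.08714990118214065
holder [0.54533612 0.25447773 0.02104257]
plate [ 0.49597698 -0.22569437  0.0873614 ]
```

View pics/c_both.png

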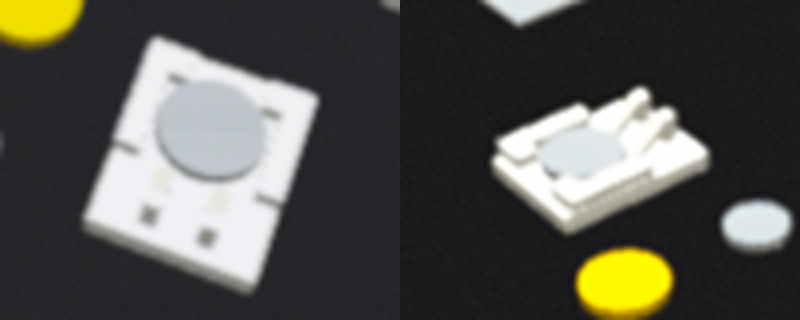

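The small holder has yaw about 10.7° and its rails point away from the robot. The plain disc lies in its pocket near (0.54,0.268), in the crop's left half at about (210,130). The yellow and small loose discs lie outside it.

>>> {"fn": "drive_tool", "kwargs": {
  "moves": [
    [0.046, -0.067, 0.003, 0, 0, -0.185, -1],
    [0.046, -0.067, 0.003, 0, 0, -0.185, -1],
    [0.046, -0.067, 0.003, 0, 0, -0.185, -1],
    [0.046, -0.067, 0.003, 0, 0, -0.185, -1],
    [0.046, -0.067, 0.003, 0, 0, -0.185, -1]
  ],
  "newtons": 20
}}

```text
clock: 0.6
ee_pos: [0.3781, 0.4254, 0.1911]
ee_rot: [0.437, 0.9, -0.0, -0.0]
ft_force: [1.2, 0.2, 0.2]
opening: 0.0545
finger_force: 0.0
```

>>> {"fn": "drive_tool", "kwargs": {
  "moves": [
    [0.046, -0.067, 0.003, 0, 0, -0.185, -1],
    [0.046, -0.067, 0.003, 0, 0, -0.185, -1],
    [0.046, -0.067, 0.003, 0, 0, -0.185, -1],
    [0.046, -0.067, 0.003, 0, 0, -0.185, -1],
    [0.046, -0.067, 0.003, 0, 0, -0.185, -1]
  ]
}}

```text
clock: 1.1
ee_pos: [0.4931, 0.258, 0.1988]
ee_rot: [0.64, 0.769, -0.0, -0.0]
ft_force: [0.5, 0.6, 0.6]
opening: 0.015
finger_force: 0.0
```

>>> {"fn": "drive_tool", "kwargs": {
  "moves": [
    [0, 0, 0, 0, 0, 0, -1],
    [0, 0, 0, 0, 0, 0, -1]
  ]
}}

```text
clock: 1.3
ee_pos: [0.4928, 0.2587, 0.1986]
ee_rot: [0.639, 0.769, -0.0, -0.0]
ft_force: [-0.6, 1.1, 0.2]
opening: 0.0029
finger_force: 0.0
```

Run:
```python
from h import *
i=eyes.camera_info("wrist");p,d=eyes.read_camera("wrist");cv2.imwrite("pics/w1.png",p[:,:,::-1]);np.savez("w1.npz",p=p,d=d,**i);print(i);print(R.from_quat(arm.read_state()['ee_rot']).as_matrix().round(3),arm.read_state()['qpos'])
```

```text
{'fx': 353.10995484493384, 'fy': 353.10995484493384, 'cx': 317.9604559716374, 'cy': 236.48609036733973, 'eye': array([0.47850017, 0.3366997 , 0.39983809]), 'rotation': array([0.98507828, 0.09116118, 0.01265473, 0.14543138])}
[[-0.186  0.983 -0.001]
 [ 0.983  0.186  0.   ]
 [ 0.    -0.001 -1.   ]] [-0.90159364  0.13411793  0.37295634  1.69065847 -0.05065937  1.3268753
 -0.33217342]
```

View pics/w1.png

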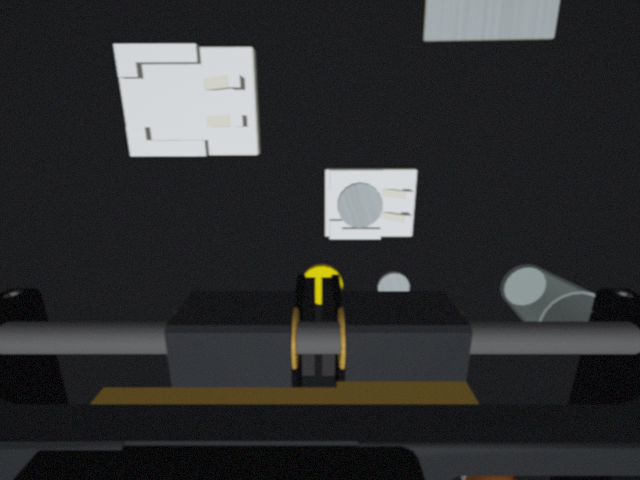

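The wrist view shows the small holder at (370,203), with its disc at (360,205) and the rails to the right. I measure both here.

```bash
cat > meas.py <<'E'
from h import *
def holder(p,info,near):
    b=blob(p.min(2)>100,near)
    c,_=cv2.findContours(b.astype(np.uint8),0,2);c=max(c,key=cv2.contourArea)
    m=np.zeros(b.shape,np.uint8);cv2.drawContours(m,[c],-1,1,-1)
    r=cv2.minAreaRect(onplane(info,c[:,0],.014)[:,:2].astype(np.float32))
    return b,m,r
E
python3 - <<'E'
from meas import *
f=np.load("w1.npz");p=f['p'];info={k:f[k] for k in f.files}
b,m,r=holder(p,info,(370,203));print(r)
print(p[205,345:400:6],p[180,345:380:8])
g=p.astype(int);x=((g.max(2)<190)&(m>0))
e=blob(cv2.morphologyEx(x.astype(np.uint8),cv2.MORPH_OPEN,np.ones((5,5))),(360,205))
c,_=cv2.findContours(e.astype(np.uint8),0,2);c=max(c,key=cv2.contourArea)
P=onplane(info,c[:,0],.020)[:,:2];print(cv2.minEnclosingCircle(P.astype(np.float32)),cv2.fitEllipse(P.astype(np.float32)*1000),e.sum())
# same in scene
f=np.load("scene0.npz");p=f['p'];info=eyes.camera_info("scene")
b,m,r=holder(p,info,(438,330));print(r)
print(p[322,425:470:5])
g=p.astype(int);x=((g.max(2)<200)&(m>0))
e=blob(cv2.morphologyEx(x.astype(np.uint8),cv2.MORPH_OPEN,np.ones((5,5))),(441,322))
c,_=cv2.findContours(e.astype(np.uint8),0,2);c=max(c,key=cv2.contourArea)
P=onplane(info,c[:,0],.020)[:,:2];print(cv2.fitEllipse(P.astype(np.float32)*1000),e.sum())
E
```

```text
((0.5487887263298035, 0.2685842216014862), (0.10135697573423386, 0.07906775921583176), 10.589107513427734)
[[169 177 179]
 [165 173 177]
 [165 173 176]
 [166 175 178]
 [167 175 177]
 [169 175 179]
 [173 180 182]
 [215 218 220]
 [215 218 220]
 [215 218 221]] [[215 217 221]
 [216 219 221]
 [216 218 221]
 [215 218 221]
 [215 218 221]]
((0.5373587608337402, 0.26668262481689453), 0.026750095188617706) ((536.7096557617188, 267.7176208496094), (47.21915817260742, 50.54513931274414), 25.367380142211914) 1606
((0.5522006750106812, 0.27069199085235596), (0.10837216675281525, 0.08054487407207489), 10.51431655883789)
[[230 231 233]
 [191 198 203]
 [190 197 203]
 [190 197 202]
 [189 196 201]
 [189 196 201]
 [229 230 233]
 [240 241 243]
 [109 108 111]]Traceback (most recent call last):
  File "<stdin>", line 14, in <module>
  File "h.py", line 15, in blob
    i=min((i for i in range(1,n) if st[i,4]>60),key=lambda i:np.hypot(*(c[i]-near)))
ValueError: min() iterable argument is empty
```

>>> {"fn": "drive_tool", "kwargs": {
  "moves": [
    [-0.01, -0.002, -0.08, 0, 0, 0, -1],
    [-0.01, -0.002, -0.08, 0, 0, 0, -1],
    [0, 0, -0.08, 0, 0, 0, -1],
    [0, 0, -0.08, 0, 0, 0, -1],
    [0, 0, -0.03, 0, 0, 0, -1]
  ]
}}

```text
clock: 1.85
ee_pos: [0.479, 0.2578, 0.0197]
ee_rot: [0.637, 0.771, -0.003, -0.001]
ft_force: [0.7, 0.8, 0.5]
opening: 0.0006
finger_force: 0.0
```

>>> {"fn": "drive_tool", "kwargs": {
  "moves": [
    [0, 0, 0, 0, 0, 0, -1],
    [0, 0, 0, 0, 0, 0, -1]
  ]
}}

```text
clock: 2.05
ee_pos: [0.4822, 0.2587, 0.0242]
ee_rot: [0.637, 0.77, -0.0, -0.0]
ft_force: [0.0, 0.1, 1.1]
opening: 0.0005
finger_force: 0.0
```

>>> {"fn": "drive_tool", "kwargs": {
  "moves": [
    [0, -0.003, -0.018, 0, 0, 0, -1],
    [0, 0, 0, 0, 0, 0, -1],
    [0.01, 0.002, 0, 0, 0, 0, -1],
    [0.01, 0.002, 0, 0, 0, 0, -1],
    [0, 0, 0, 0, 0, 0, -1]
  ]
}}

```text
clock: 2.55
ee_pos: [0.4937, 0.2584, 0.0153]
ee_rot: [0.638, 0.77, 0.001, 0.0]
ft_force: [1.0, -0.2, 0.8]
opening: 0.0006
finger_force: 0.0
```

Run:
```python
from h import *
s=arm.read_state();print(s['ee_pos'],s['ft_force'])
for n,(u,v) in [("scene",(438,330)),("side",(258,203))]:
    p,d=eyes.read_camera(n); c=p[v-40:v+40,u-50:u+50,::-1]
    cv2.imwrite(f"pics/t_{n}.png",cv2.resize(c,(400,320),interpolation=2))
cv2.imwrite("pics/t1.png",np.hstack([cv2.imread("pics/t_scene.png"),cv2.imread("pics/t_side.png")]))
```

```text
[0.4937366  0.25835258 0.0153183 ] [ 1.02003768 -0.21950231  0.81145958]
```

View pics/t1.png

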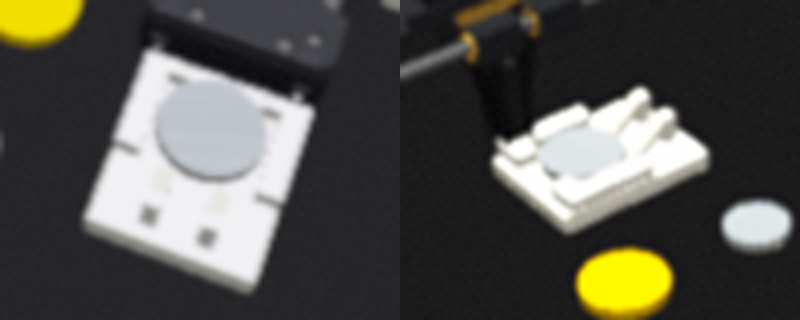

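Fingers sit centred at the notch (side crop about (510,140)), and the disc is still flat. Now I push.

>>> {"fn": "drive_tool", "kwargs": {
  "moves": [
    [0.008, 0.0015, 0, 0, 0, 0, -1],
    [0.008, 0.0015, 0, 0, 0, 0, -1],
    [0.008, 0.0015, 0, 0, 0, 0, -1],
    [0.008, 0.0015, 0, 0, 0, 0, -1],
    [0, 0, 0, 0, 0, 0, -1]
  ]
}}

```text
clock: 3.15
ee_pos: [0.5092, 0.261, 0.0148]
ee_rot: [0.638, 0.77, 0.0, 0.0]
ft_force: [0.5, -0.6, 0.2]
opening: 0.0001
finger_force: 0.0
```

>>> {"fn": "drive_tool", "kwargs": {
  "moves": [
    [0.008, 0.0015, 0, 0, 0, 0, -1],
    [0.008, 0.0015, 0, 0, 0, 0, -1],
    [0.008, 0.0015, 0, 0, 0, 0, -1],
    [0, 0, 0, 0, 0, 0, -1]
  ]
}}

```text
clock: 3.55
ee_pos: [0.5212, 0.2634, 0.0149]
ee_rot: [0.638, 0.77, 0.0, 0.0]
ft_force: [-0.2, 0.3, 0.6]
opening: 0.0004
finger_force: 0.0
```

```bash
cat > look.py <<'E'
from h import *
import sys
P0=np.array([.537,.267,.012]);H=R.from_euler('z',10.6,degrees=True)
s=arm.read_state();print("tcp in pocket mm",(1000*H.inv().apply(s['ee_pos']-P0)).round(1),s['ft_force'].round(1))
for n,(u,v) in [("scene",(438,330)),("side",(258,203))]:
    p,d=eyes.read_camera(n); c=p[v-40:v+40,u-50:u+50,::-1];np.savez(f"l_{n}.npz",p=p,d=d)
    cv2.imwrite(f"pics/t_{n}.png",cv2.resize(c,(400,320),interpolation=2))
cv2.imwrite(sys.argv[1],np.hstack([cv2.imread("pics/t_scene.png"),cv2.imread("pics/t_side.png")]))
E
python3 look.py pics/t2.png
```

```text
tcp in pocket mm [-16.2  -0.6   2.9] [-0.2  0.3  0.6]
```

View pics/t2.png

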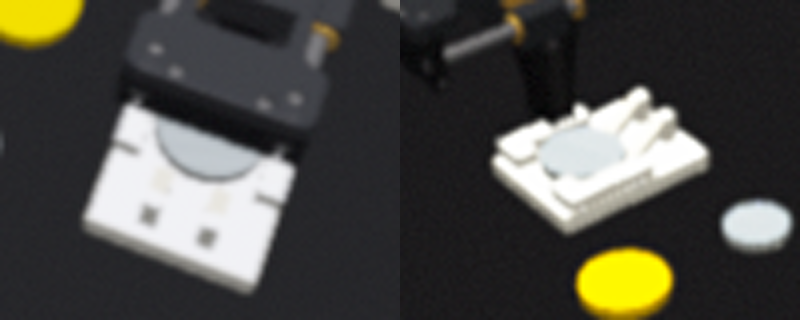

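The fingertips in the side crop (545,115) do not look like they are in the notch, so I check by projecting the points.

Run:
```python
from h import *
s=arm.read_state()
H=R.from_euler('z',10.6,degrees=True);P0=np.array([.537,.267,.012])
pts={'tcp':s['ee_pos'],'tcp+40':s['ee_pos']+[0,0,.04],'pocket':P0,'notch':P0+H.apply([-.033,0,0]),'railtop':P0+H.apply([.047,0,.018]),'c--':P0+H.apply([-.038,-.038,0]),'c-+':P0+H.apply([-.038,.038,0])}
for n,(u,v) in [("scene",(438,330)),("side",(258,203))]:
    i=eyes.camera_info(n)
    for k,p in pts.items():
        c=R.from_quat(i['rotation']).inv().apply(p-i['eye']);q=np.array([c[0]/c[2]*i['fx']+i['cx'],c[1]/c[2]*i['fy']+i['cy']])
        print(n,k,q.round(),"crop",((q-[u-50,v-40])*4+[400*(n=="side"),0]).round())
```

```text
scene tcp [442. 314.] crop [217.  98.]
scene tcp+40 [446. 303.] crop [233.  51.]
scene pocket [440. 323.] crop [207. 131.]
scene notch [445. 308.] crop [227.  73.]
scene railtop [434. 339.] crop [183. 197.]
scene c-- [426. 299.] crop [151.  36.]
scene c-+ [466. 314.] crop [311.  94.]
side tcp [247. 206.] crop [555. 174.]
side tcp+40 [245. 192.] crop [549. 116.]
side pocket [253. 204.] crop [579. 166.]
side notch [241. 210.] crop [531. 188.]
side railtop [269. 191.] crop [644. 111.]
side c-- [248. 218.] crop [561. 222.]
side c-+ [230. 203.] crop [488. 161.]
```

Run:
```python
from h import *
for n,(u,v),near in [("side",(258,203),None),("scene",(438,330),None)]:
    f=np.load(f"l_{n}.npz");i=eyes.camera_info(n);C=cloud(i,f['d'])
    H=R.from_euler('z',10.6,degrees=True);P0=np.array([.537,.267,.012])
    Q=H.inv().apply((C-P0).reshape(-1,3)).reshape(480,640,3)*1000
    if n=="side":
        for y in range(176,214,2): print(y,[(x,f['p'][y,x].tolist(),Q[y,x].round().astype(int).tolist()) for x in (242,244,246,248)])
    else:
        dark=(f['p'].max(2)<110)&(Q[:,:,2]>-5)&(abs(Q[:,:,0])<80)&(abs(Q[:,:,1])<60)&(Q[:,:,2]<80)
        q=Q[dark];print(len(q),np.percentile(q,[2,50,98],axis=0))
```

```text
176 [(242, [9, 9, 11], [-24, -8, 92]), (244, [14, 16, 15], [-21, -11, 92]), (246, [22, 24, 20], [-14, -8, 88]), (248, [18, 16, 17], [-10, -9, 86])]
178 [(242, [12, 10, 10], [-27, -11, 89]), (244, [11, 10, 11], [-22, -11, 87]), (246, [21, 20, 21], [-15, -8, 82]), (248, [19, 19, 17], [-10, -8, 81])]
180 [(242, [12, 12, 12], [-27, -11, 84]), (244, [13, 13, 14], [-22, -11, 82]), (246, [19, 17, 16], [-17, -10, 80]), (248, [16, 15, 15], [-12, -11, 78])]
182 [(242, [7, 6, 11], [-30, -15, 82]), (244, [13, 12, 12], [-23, -12, 78]), (246, [18, 16, 16], [-16, -8, 73]), (248, [19, 18, 18], [-12, -10, 72])]
184 [(242, [10, 8, 10], [-27, -8, 72]), (244, [12, 10, 12], [-24, -12, 73]), (246, [20, 18, 18], [-19, -13, 71]), (248, [19, 17, 19], [-13, -10, 67])]
186 [(242, [9, 7, 9], [-26, -6, 65]), (244, [10, 7, 5], [-23, -10, 67]), (246, [18, 18, 17], [-17, -7, 62]), (248, [19, 21, 19], [-16, -15, 66])]
188 [(242, [10, 11, 12], [-25, -2, 58]), (244, [10, 10, 10], [-24, -11, 62]), (246, [16, 16, 15], [-21, -13, 62]), (248, [22, 22, 21], [-13, -9, 56])]
190 [(242, [7, 9, 10], [-25, -1, 52]), (244, [7, 9
[... 1249 characters left out ...]
, [-22, 2, 5]), (246, [149, 154, 151], [-22, -6, 9]), (248, [211, 218, 217], [-17, -7, 7])]
208 [(242, [254, 254, 254], [-30, -1, 4]), (244, [255, 255, 254], [-24, 0, 1]), (246, [236, 236, 232], [-23, -6, 4]), (248, [254, 254, 253], [-25, -19, 12])]
210 [(242, [255, 255, 255], [-33, -5, 2]), (244, [254, 254, 254], [-28, -5, 0]), (246, [238, 238, 234], [-32, -23, 12]), (248, [254, 254, 254], [-27, -22, 9])]
212 [(242, [236, 235, 227], [-35, -9, 0]), (244, [255, 255, 254], [-32, -12, 1]), (246, [232, 231, 226], [-30, -18, 3]), (248, [212, 211, 202], [-32, -29, 10])]
13 [[ -6.04864867 -28.20273777  22.61171195]
 [ -3.4713711   -0.11476231  77.84922384]
 [  0.45619382   9.88134276  79.51193634]]
```

Run:
```python
from h import *
f=np.load("l_side.npz");i=eyes.camera_info("side")
a=cv2.resize(f['p'][110:230,170:330,::-1],(640,480),interpolation=2);cv2.imwrite("pics/t3.png",a)
f=np.load("w1.npz");info={k:f[k] for k in f.files};C=cloud(info,f['d'])
for v in range(270,400,10): print(v,[C[v,u].round(3).tolist() for u in (300,318,336)])
print(C[205,360],C[205,500])
```

```text
270 [[0.486, 0.172, 0.0], [0.507, 0.18, 0.01], [0.529, 0.18, -0.0]]
280 [[0.482, 0.268, 0.245], [0.51, 0.167, 0.009], [0.499, 0.271, 0.245]]
290 [[0.483, 0.268, 0.256], [0.512, 0.154, 0.009], [0.499, 0.271, 0.255]]
300 [[0.483, 0.268, 0.265], [0.514, 0.142, 0.01], [0.498, 0.271, 0.265]]
310 [[0.484, 0.268, 0.275], [0.518, 0.123, -0.0], [0.498, 0.271, 0.274]]
320 [[0.484, 0.268, 0.281], [0.52, 0.109, 0.001], [0.497, 0.271, 0.283]]
330 [[0.483, 0.29, 0.324], [0.487, 0.291, 0.324], [0.491, 0.291, 0.323]]
340 [[0.483, 0.288, 0.325], [0.487, 0.288, 0.324], [0.492, 0.29, 0.325]]
350 [[0.484, 0.285, 0.325], [0.488, 0.286, 0.325], [0.492, 0.287, 0.325]]
360 [[0.486, 0.26, 0.294], [0.531, 0.051, 0.002], [0.498, 0.266, 0.3]]
370 [[0.487, 0.257, 0.296], [0.534, 0.035, 0.001], [0.498, 0.263, 0.301]]
380 [[0.487, 0.253, 0.296], [0.537, 0.02, 0.0], [0.499, 0.26, 0.301]]
390 [[0.485, 0.281, 0.334], [0.489, 0.282, 0.335], [0.493, 0.283, 0.334]]
[0.53743928 0.26785439 0.02054125] [6.98902984e-01 2.93715391e-01 1.29965733e-04]
```

View pics/t3.png

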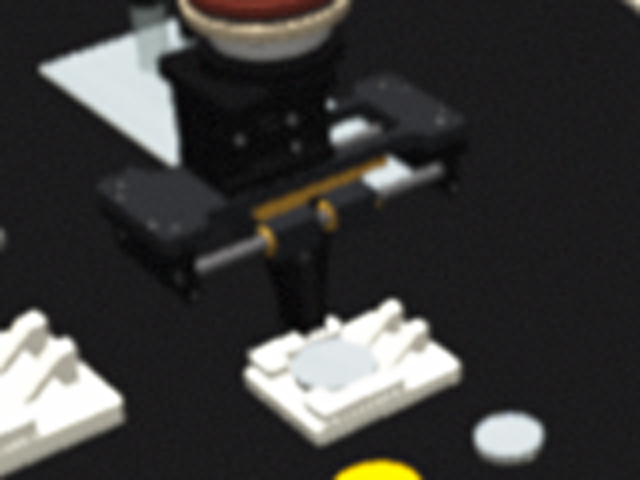

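The reported TCP is wrong by the images: both views put the real fingertips about 42 mm above it. The wrist view has fingers down to z≈0.24 with the TCP at 0.199, and the side view shows them 45 mm over the floor, with the disc untouched. I back off and find the true tip height by a gentle touch on the bench.

>>> {"fn": "drive_tool", "kwargs": {
  "moves": [
    [-0.044, -0.008, 0, 0, 0, 0, -1],
    [-0.044, -0.008, 0, 0, 0, 0, -1],
    [0, 0, -0.03, 0, 0, 0, -1],
    [0, 0, -0.03, 0, 0, 0, -1],
    [0, 0, 0, 0, 0, 0, -1]
  ]
}}

```text
clock: 4.15
ee_pos: [0.475, 0.2546, -0.0166]
ee_rot: [0.638, 0.77, -0.001, -0.0]
ft_force: [-0.8, -0.1, -0.4]
opening: 0.0
finger_force: 0.0
```

>>> {"fn": "drive_tool", "kwargs": {
  "moves": [
    [0, 0, -0.01, 0, 0, 0, -1],
    [0, 0, -0.01, 0, 0, 0, -1],
    [0, 0, 0, 0, 0, 0, -1]
  ]
}}

```text
clock: 4.45
ee_pos: [0.4764, 0.2552, -0.0255]
ee_rot: [0.638, 0.77, -0.0, -0.0]
ft_force: [0.4, -0.3, -0.2]
opening: 0.0008
finger_force: 0.0
```

Run:
```python
from h import *
P0=np.array([.537,.267,.012]);H=R.from_euler('z',10.6,degrees=True)
s=arm.read_state();print((1000*H.inv().apply(s['ee_pos']-P0)).round(1),s['ft_force'].round(1))
p,d=eyes.read_camera("side");i=eyes.camera_info("side");C=cloud(i,d)
Q=H.inv().apply((C-P0).reshape(-1,3)).reshape(480,640,3)*1000
m=(p.max(2)<45)&(abs(Q[:,:,0]+60)<14)&(abs(Q[:,:,1])<20)&(Q[:,:,2]<60)
for v in range(180,225,3):
    q=Q[v][m[v]]
    if len(q): print(v,len(q),np.median(q,axis=0).round(1),q[:,0].min().round(),q[:,0].max().round())
```

```text
[-61.7  -0.4 -37.5] [ 0.4 -0.3 -0.2]
195 3 [-50.6 -11.   54.2] -54.0 -49.0
198 9 [-61.4 -11.3  51. ] -72.0 -53.0
201 11 [-63.3  -9.4  42.4] -74.0 -53.0
204 10 [-68.6  -9.1  34.5] -73.0 -55.0
207 11 [-66.9  -7.4  26.4] -73.0 -56.0
210 12 [-66.6  -8.   17.1] -70.0 -54.0
213 12 [-67.   -9.8   9.8] -72.0 -53.0
216 13 [-62.2   4.8  -9.6] -70.0 -48.0
219 16 [-59.8  -4.8  -9.9] -73.0 -47.0
222 9 [-66.7 -14.7 -10.2] -72.0 -60.0
```

>>> {"fn": "drive_tool", "kwargs": {
  "moves": [
    [0, 0, -0.008, 0, 0, 0, -1],
    [0, 0, -0.004, 0, 0, 0, -1],
    [0, 0, -0.004, 0, 0, 0, -1],
    [0, 0, 0, 0, 0, 0, -1]
  ]
}}

```text
clock: 4.9
ee_pos: [0.4764, 0.2552, -0.0334]
ee_rot: [0.638, 0.77, -0.0, -0.0]
ft_force: [0.4, 0.7, -0.4]
opening: 0.0008
finger_force: 0.0
```

>>> {"fn": "drive_tool", "kwargs": {
  "moves": [
    [0, 0, -0.003, 0, 0, 0, -1],
    [0, 0, -0.003, 0, 0, 0, -1]
  ]
}}

```text
clock: 5.1
ee_pos: [0.4766, 0.2554, -0.0362]
ee_rot: [0.638, 0.77, 0.0, -0.0]
ft_force: [0.3, -0.2, -0.2]
opening: 0.0005
finger_force: 0.0
```

>>> {"fn": "drive_tool", "kwargs": {
  "moves": [
    [0, 0, -0.003, 0, 0, 0, -1],
    [0, 0, -0.003, 0, 0, 0, -1]
  ]
}}

```text
clock: 5.3
ee_pos: [0.4766, 0.2554, -0.0383]
ee_rot: [0.638, 0.77, -0.0, -0.0]
ft_force: [-8.2, -6.1, 29.4]
opening: 0.0
finger_force: 14.6
```

Contact with the bench comes at reported z≈-0.0375, so the real tips lie 37 mm behind the reported TCP. I use that offset from here on. Now I raise to 2.5 mm over the pocket floor and go in.

>>> {"fn": "drive_tool", "kwargs": {
  "moves": [
    [0, 0, 0.032, 0, 0, 0, -1],
    [0, 0, 0, 0, 0, 0, -1],
    [0.02, 0.004, 0, 0, 0, 0, -1],
    [0.02, 0.004, 0, 0, 0, 0, -1],
    [0, 0, 0, 0, 0, 0, -1]
  ]
}}

```text
clock: 5.8
ee_pos: [0.4982, 0.2594, -0.0235]
ee_rot: [0.638, 0.77, 0.0, 0.0]
ft_force: [0.3, -0.0, 0.2]
opening: 0.0008
finger_force: 0.0
```

>>> {"fn": "drive_tool", "kwargs": {
  "moves": [
    [0.01, 0.002, 0, 0, 0, 0, -1],
    [0.01, 0.002, 0, 0, 0, 0, -1],
    [0.01, 0.002, 0, 0, 0, 0, -1],
    [0, 0, 0, 0, 0, 0, -1]
  ]
}}

```text
clock: 6.2
ee_pos: [0.5122, 0.2624, -0.0232]
ee_rot: [0.638, 0.77, 0.0, 0.0]
ft_force: [0.4, -0.4, -0.5]
opening: 0.0007
finger_force: 0.0
```

```bash
python3 look.py pics/t4.png
```

```text
tcp in pocket mm [-25.2   0.  -35.2] [ 0.4 -0.4 -0.5]
```

View pics/t4.png

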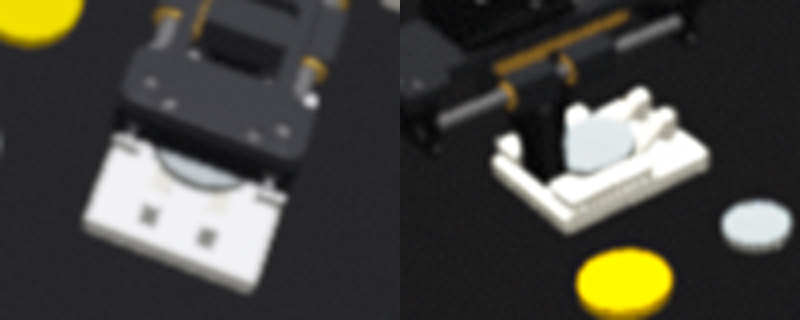

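The fingers are in the notch and in contact, and the disc has moved forward (side crop (600,140)). I continue pushing and track the disc numerically.

>>> {"fn": "drive_tool", "kwargs": {
  "moves": [
    [0.008, 0.0015, 0, 0, 0, 0, -1],
    [0.008, 0.0015, 0, 0, 0, 0, -1],
    [0.008, 0.0015, 0, 0, 0, 0, -1],
    [0.008, 0.0015, 0, 0, 0, 0, -1],
    [0, 0, 0, 0, 0, 0, -1]
  ]
}}

```text
clock: 6.8
ee_pos: [0.5284, 0.2654, -0.0231]
ee_rot: [0.638, 0.77, 0.0, 0.0]
ft_force: [-0.1, -0.0, -0.2]
opening: 0.0004
finger_force: 0.0
```

```bash
cat > disc.py <<'E'
from h import *
P0=np.array([.537,.267,.012]);H=R.from_euler('z',10.6,degrees=True)
s=arm.read_state();print("tcp mm",(1000*H.inv().apply(s['ee_pos']-P0)).round(1),s['ft_force'].round(1))
def run(n,f=None):
    p,d=eyes.read_camera(n) if f is None else (f['p'],f['d']);i=eyes.camera_info(n);C=cloud(i,d)
    Q=H.inv().apply((C-P0).reshape(-1,3)).reshape(480,640,3)*1000
    g=p.astype(int)
    m=(g[:,:,2]-g[:,:,0]>=6)&(g.max(2)>110)&(d>0)&(Q[:,:,0]>-35)&(Q[:,:,0]<65)&(abs(Q[:,:,1])<28)&(Q[:,:,2]>-3)
    m=cv2.morphologyEx(m.astype(np.uint8),cv2.MORPH_OPEN,np.ones((3,3)))>0
    if m.sum()<20: print(n,"few",m.sum());return
    m=blob(m,np.argwhere(m)[:,::-1].mean(0))
    q=Q[m];A=np.c_[q[:,:2],np.ones(len(q))];k=np.linalg.lstsq(A,q[:,2],rcond=None)[0]
    res=q[:,2]-A@k;ok=abs(res)<5;k=np.linalg.lstsq(A[ok],q[ok,2],rcond=None)[0]
    print(n,len(q),"slope rad x,y",np.arctan(k[:2]).round(3),"mean",q.mean(0).round(1),"x range",np.percentile(q[:,0],[2,98]).round(1),"y",np.percentile(q[:,1],[2,98]).round(1),"z",np.percentile(q[:,2],[2,98]).round(1))
if __name__=="__main__":
    run("scene");run("side")
E
python3 disc.py
python3 - <<'E'
from disc import *
run("scene",np.load("scene0.npz"));run("side",np.load("side0.npz"))
E
```

```text
tcp mm [ -8.8  -0.  -35.1] [-0.1 -0.  -0.2]
scene few 0
side 209 slope rad x,y [ 0.364 -0.016] mean [25.9 -2.1 19.8] x range [ 2.9 44. ] y [-21.4  19.9] z [11.2 29.6]
tcp mm [ -9.3   0.1 -35.1] [-0.1 -0.6  0.1]
scene 537 slope rad x,y [0.01  0.003] mean [1.3 0.8 6.5] x range [-21.8  23.6] y [-21.   22.6] z [2.7 9.6]
side 176 slope rad x,y [-0.01  -0.029] mean [1.2 1.6 9.9] x range [-19.   22.2] y [-19.8  22.8] z [ 6.9 12.8]
```

>>> {"fn": "drive_tool", "kwargs": {
  "moves": [
    [0.006, 0.0012, 0, 0, 0, 0, -1],
    [0.006, 0.0012, 0, 0, 0, 0, -1],
    [0.005, 0.0008, 0, 0, 0, 0, -1],
    [0, 0, 0, 0, 0, 0, -1]
  ]
}}

```text
clock: 7.3
ee_pos: [0.5365, 0.2669, -0.0232]
ee_rot: [0.638, 0.77, 0.0, 0.0]
ft_force: [0.4, 0.4, -0.7]
opening: 0.0007
finger_force: 0.0
```

```bash
python3 disc.py
```

```text
tcp mm [ -0.5   0.  -35.2] [ 0.4  0.4 -0.7]
scene few 0Traceback (most recent call last):
  File "disc.py", line 16, in <module>
    run("scene");run("side")
                 ~~~^^^^^^^^
  File "disc.py", line 11, in run
    m=blob(m,np.argwhere(m)[:,::-1].mean(0))
  File "h.py", line 15, in blob
    i=min((i for i in range(1,n) if st[i,4]>60),key=lambda i:np.hypot(*(c[i]-near)))
ValueError: min() iterable argument is empty
```

Disc centre is about 13 mm behind the rail top, inside the stable range. I let go by backing out.

>>> {"fn": "drive_tool", "kwargs": {
  "moves": [
    [-0.004, -0.0007, 0, 0, 0, 0, -1],
    [-0.008, -0.0015, 0, 0, 0, 0, -1],
    [-0.016, -0.003, 0, 0, 0, 0, -1],
    [0, 0, 0, 0, 0, 0, -1],
    [0, 0, 0, 0, 0, 0, -1]
  ]
}}

```text
clock: 7.95
ee_pos: [0.5217, 0.2644, -0.023]
ee_rot: [0.638, 0.77, 0.0, -0.0]
ft_force: [1.0, -0.2, 0.5]
opening: 0.0006
finger_force: 0.0
```

```bash
TH=3 python3 disc.py
```

```text
tcp mm [-15.5   0.3 -35. ] [ 1.  -0.2  0.5]
scene 69 slope rad x,y [ 0.063 -0.008] mean [51.8  1.6 -0.6] x range [43.9 60. ] y [-7.5  9.9] z [-2.7  2. ]
side 236 slope rad x,y [ 0.474 -0.036] mean [32.6  0.1 20.6] x range [13.8 51.4] y [-22.6  23.8] z [10.1 30.7]
```

The disc stands by itself: tilt 0.47 rad, centre about 33 mm ahead of the pocket, with the fingers 15 mm clear. Next I back out, rise, open, yaw +90° and lean.

>>> {"fn": "drive_tool", "kwargs": {
  "moves": [
    [-0.03, -0.006, 0, 0, 0, 0, -1],
    [0, 0, 0.06, 0, 0, 0, -1],
    [0, 0, 0.08, 0, 0, 0, -1],
    [0, 0, 0.08, 0, 0, 0.25, -1],
    [0, 0, 0.08, 0, 0, 0.25, 0]
  ]
}}

```text
clock: 8.55
ee_pos: [0.5071, 0.2611, 0.1285]
ee_rot: [0.53, 0.848, -0.0, 0.0]
ft_force: [0.5, 0.4, 0.1]
opening: 0.0037
finger_force: 0.0
```

>>> {"fn": "drive_tool", "kwargs": {
  "moves": [
    [0.02, 0.004, 0, 0, 0, 0.25, 1],
    [0.02, 0.004, 0, 0, 0, 0.25, 1],
    [0.02, 0.004, 0, 0, 0, 0.25, 1],
    [0.02, 0.004, 0, 0, 0, 0.25, 1],
    [0, 0, 0, 0, 0, 0.25, 1]
  ]
}}

```text
clock: 9.05
ee_pos: [0.5482, 0.2692, 0.1267]
ee_rot: [0.23, 0.973, -0.0, 0.0]
ft_force: [0.1, -0.3, 0.2]
opening: 0.0406
finger_force: 0.0
```

>>> {"fn": "drive_tool", "kwargs": {
  "moves": [
    [0, 0, 0, 0, 0, 0.25, 1],
    [0, 0, 0, 0, 0, 0.25, 1],
    [0, 0, 0, 0, 0, 0.25, 1],
    [0, 0, 0, 0, 0, 0.25, 1],
    [0, 0, 0, 0, 0, 0.25, 1]
  ]
}}

```text
clock: 9.55
ee_pos: [0.5472, 0.2692, 0.1268]
ee_rot: [-0.096, 0.995, -0.0, 0.0]
ft_force: [0.2, 0.0, 0.2]
opening: 0.0801
finger_force: 0.0
```

>>> {"fn": "drive_tool", "kwargs": {
  "moves": [
    [0, 0, 0, 0.042, -0.226, 0, 1],
    [0, 0, 0, 0.042, -0.226, 0, 1],
    [0, 0, 0, 0.042, -0.226, 0, 1],
    [0, 0, 0, 0.042, -0.226, 0, 1],
    [0, 0, 0, 0, 0, 0, 1]
  ]
}}

```text
clock: 10.05
ee_pos: [0.5424, 0.2676, 0.1233]
ee_rot: [-0.092, 0.967, 0.021, 0.237]
ft_force: [-0.3, -0.2, -0.3]
opening: 0.0872
finger_force: 0.0
```

```bash
cat > plan.py <<'E'
from h import *
P0=np.array([.537,.267,.012]);H=R.from_euler('z',10.6,degrees=True)
s=arm.read_state();M=R.from_quat(s['ee_rot']);print(s['ee_pos'],s['qpos'].round(2),s['opening'])
L=H.inv().as_matrix()@M.as_matrix();print(L.round(3),"lean",np.arctan2(L[0,2],-L[2,2]))
t=.475;want=np.c_[[-np.cos(t),0,-np.sin(t)],[0,1,0],[np.sin(t),0,-np.cos(t)]]
rv=(H*R.from_matrix(want)*M.inv()).as_rotvec();print("turn norm",(np.degrees(rv)/30).round(3))
c=np.array([.033,0,.015]);z=want[:,2]
for back in (.07,0): 
    tgt=P0+H.apply(c+z*(.003+.037-back));print(back,tgt.round(4),"norm",((tgt-s['ee_pos'])/.5).round(4))
print("along z norm per 10mm",(H.apply(z)*.01/.5).round(4))
E
python3 plan.py; TH=3 python3 disc.py
```

```text
[0.5424207  0.26757175 0.12332599] [-0.81 -0.04  0.13  2.12  0.38  0.67  0.82] 0.08721265357348293
[[-0.887 -0.003  0.461]
 [-0.005  1.    -0.002]
 [-0.461 -0.004 -0.887]] lean 0.47947900904481633
turn norm [ 0.005  0.01  -0.006]
0.07 [0.556  0.2705 0.0537] norm [ 0.0271  0.0059 -0.1393]
0 [ 0.5874  0.2764 -0.0086] norm [ 0.09    0.0177 -0.2638]
along z norm per 10mm [ 0.009   0.0017 -0.0178]
tcp mm [  5.4  -0.4 111.3] [-0.3 -0.2 -0.3]
scene 646 slope rad x,y [0.393 0.024] mean [12.6  0.3  9.1] x range [-31.2  50.1] y [-24.4  24.2] z [-2.8 27.1]
side 238 slope rad x,y [ 0.478 -0.018] mean [32.5 -0.3 20.6] x range [13.9 52. ] y [-22.2  22.7] z [10.3 31.4]
```

>>> {"fn": "drive_tool", "kwargs": {
  "moves": [
    [0.013, 0.003, -0.07, 0, 0, 0, 1],
    [0.014, 0.003, -0.07, 0, 0, 0, 1],
    [0, 0, 0, 0, 0, 0, 1],
    [0.018, 0.0034, -0.0356, 0, 0, 0, 1],
    [0, 0, 0, 0, 0, 0, 1]
  ]
}}

```text
clock: 10.65
ee_pos: [0.5709, 0.2738, 0.0391]
ee_rot: [-0.09, 0.967, 0.021, 0.237]
ft_force: [0.2, -1.5, -0.3]
opening: 0.0866
finger_force: 0.0
```

>>> {"fn": "drive_tool", "kwargs": {
  "moves": [
    [0.018, 0.0034, -0.0356, 0, 0, 0, 1],
    [0, 0, 0, 0, 0, 0, 1]
  ]
}}

```text
clock: 10.85
ee_pos: [0.5795, 0.2755, 0.0216]
ee_rot: [-0.09, 0.967, 0.021, 0.237]
ft_force: [0.0, 0.4, 0.2]
opening: 0.0872
finger_force: 0.0
```

```bash
python3 plan.py
python3 - <<'E'
from disc import *
for n in("side","scene"):
    p,d=eyes.read_camera(n);C=cloud(eyes.camera_info(n),d);Q=H.inv().apply((C-P0).reshape(-1,3)).reshape(480,640,3)*1000
    m=(p.max(2)<60)&(abs(Q[:,:,1])>36)&(abs(Q[:,:,1])<70)&(abs(Q[:,:,0]-20)<35)&(Q[:,:,2]<80)&(Q[:,:,2]>3)
    for sgn in(1,-1):
        q=Q[m&(np.sign(Q[:,:,1])==sgn)]
        if len(q):print(n,sgn,len(q),np.percentile(q,[3,50,97],axis=0).round(1).tolist())
    u,v=(258,195) if n=="side" else (438,325)
    cv2.imwrite(f"pics/t_{n}.png",cv2.resize(p[v-40:v+40,u-50:u+50,::-1],(400,320),interpolation=2))
cv2.imwrite("pics/t5.png",np.hstack([cv2.imread("pics/t_scene.png"),cv2.imread("pics/t_side.png")]))
E
```

```text
[0.5794872  0.27552482 0.02159758] [-0.8   0.18  0.16  2.14  0.45  0.43  0.74] 0.0872336403483076
[[-0.887  0.     0.463]
 [-0.001  1.    -0.002]
 [-0.463 -0.002 -0.887]] lean 0.48105595274151985
turn norm [0.002 0.012 0.   ]
0.07 [0.556  0.2705 0.0537] norm [-0.0471 -0.01    0.0642]
0 [ 0.5874  0.2764 -0.0086] norm [ 0.0159  0.0018 -0.0603]
along z norm per 10mm [ 0.009   0.0017 -0.0178]
tcp mm [43.3  0.6  9.6] [0.  0.4 0.2]
side 1 5 [[5.2, 45.4, 53.2], [5.9, 48.1, 60.2], [12.0, 55.1, 62.1]]
side -1 91 [[2.9, -56.1, 46.6], [18.1, -52.3, 63.2], [30.2, -49.2, 79.0]]
scene 1 125 [[13.2, 45.2, 47.3], [24.6, 49.6, 64.8], [33.4, 54.4, 79.0]]
scene -1 124 [[8.9, -52.1, 48.3], [23.5, -46.0, 65.1], [33.7, -41.8, 79.8]]
```

View pics/t5.png

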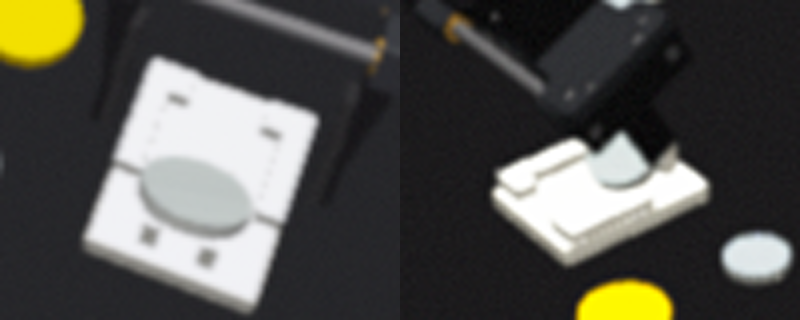

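The opened fingers straddle the tilted disc, which spans (140–255, 195) in the scene crop, on both sides. I go down the last 31 mm and grip.

>>> {"fn": "drive_tool", "kwargs": {
  "moves": [
    [0.008, 0.001, -0.03, 0, 0, 0, 1],
    [0.008, 0.001, -0.03, 0, 0, 0, 1],
    [0, 0, 0, 0, 0, 0, 1],
    [0, 0, 0, 0, 0, 0, 1]
  ],
  "newtons": 30
}}

```text
clock: 11.35
ee_pos: [0.5868, 0.2769, -0.0076]
ee_rot: [-0.09, 0.967, 0.022, 0.238]
ft_force: [-0.0, 0.0, 0.9]
opening: 0.0874
finger_force: 0.0
```

>>> {"fn": "drive_tool", "kwargs": {
  "moves": [
    [0, 0, 0, 0, 0, 0, 0.3],
    [0, 0, 0, 0, 0, 0, 0.2],
    [0, 0, 0, 0, 0, 0, 0.1],
    [0, 0, 0, 0, 0, 0, 0],
    [0, 0, 0, 0, 0, 0, 0]
  ]
}}

```text
clock: 11.85
ee_pos: [0.5868, 0.277, -0.0083]
ee_rot: [-0.09, 0.967, 0.022, 0.238]
ft_force: [-0.1, 1.0, 1.8]
opening: 0.0543
finger_force: 0.9
```

>>> {"fn": "drive_tool", "kwargs": {
  "moves": [
    [0, 0, 0, 0, 0, 0, -0.2],
    [0, 0, 0, 0, 0, 0, -1],
    [0, 0, 0, 0, 0, 0, -1],
    [0, 0, 0, 0, 0, 0, -1]
  ]
}}

```text
clock: 12.25
ee_pos: [0.5868, 0.277, -0.0085]
ee_rot: [-0.09, 0.967, 0.022, 0.238]
ft_force: [0.6, -0.1, 4.4]
opening: 0.0485
finger_force: 30.4
```

```bash
python3 plan.py;TH=3 python3 disc.py
```

```text
[ 0.58680415  0.276957   -0.00846096] [-0.8   0.25  0.18  2.14  0.48  0.36  0.7 ] 0.04853318012192425
[[-0.886 -0.001  0.464]
 [-0.001  1.    -0.   ]
 [-0.464 -0.001 -0.886]] lean 0.48196435166064944
turn norm [-0.001  0.013 -0.002]
0.07 [0.556  0.2705 0.0537] norm [-0.0617 -0.0128  0.1243]
0 [ 0.5874  0.2764 -0.0086] norm [ 0.0012 -0.001  -0.0002]
along z norm per 10mm [ 0.009   0.0017 -0.0178]
tcp mm [ 50.8   0.6 -20.5] [ 0.6 -0.1  4.4]
scene 611 slope rad x,y [ 0.385 -0.021] mean [14.9 -2.7 11.4] x range [-30.3  49.6] y [-23.6  23.9] z [-2.6 29.5]
side few 0
```

Gripped with 30 N at an opening of 48.5 mm. I lift straight up.

>>> {"fn": "drive_tool", "kwargs": {
  "moves": [
    [0, 0, 0.01, 0, 0, 0, -1],
    [0, 0, 0.02, 0, 0, 0, -1],
    [0, 0, 0.04, 0, 0, 0, -1],
    [0, 0, 0.06, 0, 0, 0, -1],
    [0, 0, 0.06, 0, 0, 0, -1]
  ]
}}

```text
clock: 12.85
ee_pos: [0.5858, 0.2762, 0.0871]
ee_rot: [-0.09, 0.967, 0.021, 0.237]
ft_force: [0.5, 0.2, -0.7]
opening: 0.0485
finger_force: 30.0
```

Run:
```python
from h import *
s=arm.read_state();print(s['ee_pos'],s['opening'],s['finger_force'],s['ft_force'])
tip=s['ee_pos']-.037*R.from_quat(s['ee_rot']).as_matrix()[:,2];print("tip",tip)
i=eyes.camera_info("side")
c=R.from_quat(i['rotation']).inv().apply(tip-i['eye']);u,v=int(c[0]/c[2]*i['fx']+i['cx']),int(c[1]/c[2]*i['fy']+i['cy'])
p,d=eyes.read_camera("side");print(u,v);C=cloud(i,d)
g=p.astype(int)
m=(g.min(2)>120)&(np.linalg.norm(C-tip,axis=2)<.04)&(C[:,:,2]>.05);q=C[m];print(len(q),q.mean(0) if len(q) else 0,np.percentile(q,[2,98],axis=0) if len(q) else 0)
if len(q):
  H=R.from_euler('z',10.6,degrees=True);r=H.inv().apply(q-tip);k=np.linalg.lstsq(np.c_[r[:,:2],np.ones(len(r))],r[:,2],rcond=None)[0];print("slopes",np.arctan(k[:2]),r.mean(0))
```

```text
[0.58576116 0.27619341 0.0871228 ] 0.048532058158167794 29.999860525131226 [ 0.46538658  0.19398954 -0.74608107]
tip [0.5689666  0.27308898 0.11994513]
260 159
33 [0.55635446 0.26367726 0.12014701] [[0.5449587  0.24741275 0.11201735]
 [0.58978083 0.28343283 0.13353411]]
slopes [ 0.35650015 -0.0445469 ] [-0.01412822 -0.00693109  0.00020189]
```

>>> {"fn": "drive_tool", "kwargs": {
  "moves": [
    [0, 0, 0.03, -0.042, 0.226, 0, -1],
    [0, 0, 0.03, -0.042, 0.226, 0, -1],
    [0, 0, 0.03, -0.042, 0.226, 0, -1],
    [0, 0, 0.04, -0.042, 0.226, 0, -1],
    [0, 0, 0, 0, 0, 0, -1]
  ]
}}

```text
clock: 13.4
ee_pos: [0.5898, 0.2767, 0.1537]
ee_rot: [-0.092, 0.996, 0.0, -0.0]
ft_force: [0.5, 0.3, -1.1]
opening: 0.0485
finger_force: 30.0
```

>>> {"fn": "drive_tool", "kwargs": {
  "moves": [
    [-0.007, -0.04, 0, 0, 0, -0.08, -1],
    [-0.014, -0.08, 0, 0, 0, -0.08, -1],
    [-0.014, -0.08, 0, 0, 0, -0.08, -1],
    [-0.014, -0.08, 0, 0, 0, -0.08, -1],
    [-0.014, -0.08, 0, 0, 0, -0.08, -1]
  ]
}}

```text
clock: 13.9
ee_pos: [0.5537, 0.0953, 0.1506]
ee_rot: [0.012, 1.0, 0.0, 0.0]
ft_force: [0.8, -0.3, -0.0]
opening: 0.0484
finger_force: 30.0
```

>>> {"fn": "drive_tool", "kwargs": {
  "moves": [
    [-0.014, -0.08, 0, 0, 0, -0.08, -1],
    [-0.014, -0.08, 0, 0, 0, -0.08, -1],
    [-0.014, -0.08, 0, 0, 0, -0.08, -1],
    [-0.014, -0.08, 0, 0, 0, -0.08, -1],
    [-0.014, -0.08, 0, 0, 0, -0.08, -1]
  ]
}}

```text
clock: 14.4
ee_pos: [0.5187, -0.1044, 0.1507]
ee_rot: [0.117, 0.993, 0.0, 0.001]
ft_force: [1.2, -0.2, -1.2]
opening: 0.0486
finger_force: 30.0
```

>>> {"fn": "drive_tool", "kwargs": {
  "moves": [
    [-0.014, -0.08, 0, 0, 0, -0.08, -1],
    [-0.014, -0.08, 0, 0, 0, -0.08, -1],
    [-0.014, -0.06, 0, 0, 0, -0.08, -1],
    [0, 0, 0, 0, 0, 0, -1]
  ]
}}

```text
clock: 14.8
ee_pos: [0.4965, -0.2179, 0.1508]
ee_rot: [0.182, 0.983, -0.001, 0.0]
ft_force: [-0.7, 0.6, -0.2]
opening: 0.0486
finger_force: 30.0
```

```bash
cat > chk.py <<'E'
from h import *
s=arm.read_state();M=R.from_quat(s['ee_rot']).as_matrix();tip=s['ee_pos']-.037*M[:,2]
print(s['ee_pos'],s['opening'],s['finger_force'],s['ft_force'].round(1),s['qpos'].round(2));print("toolz",M[:,2].round(3),"tip",tip.round(4))
i=eyes.camera_info("side");p,d=eyes.read_camera("side");C=cloud(i,d);g=p.astype(int)
m=(g.min(2)>90)&(np.linalg.norm(C-tip,axis=2)<.035)&(C[:,:,2]>tip[2]-.012);q=C[m]
if len(q)>10:
  r=q-tip;k=np.linalg.lstsq(np.c_[r[:,:2],np.ones(len(r))],r[:,2],rcond=None)[0];print(len(q),"slopes",np.arctan(k[:2]).round(3),"mean",q.mean(0).round(4),np.percentile(q,[2,98],axis=0).round(3).tolist())
E
python3 chk.py
```

```text
[ 0.49646733 -0.21789355  0.15084049] 0.048557544168508444 29.999527037143707 [-0.7  0.6 -0.2] [-0.14  0.14  0.51  1.8  -0.07  1.23  1.6 ]
toolz [ 0.001 -0.001 -1.   ] tip [ 0.4964 -0.2178  0.1878]
43 slopes [-0.048 -0.091] mean [ 0.4827 -0.2399  0.1923] [[0.475, -0.251, 0.189], [0.506, -0.229, 0.196]]
```

Held level over the plate centre. I descend to about 6 mm above it, then go slowly with force checks.

>>> {"fn": "drive_tool", "kwargs": {
  "moves": [
    [0.004, 0.004, -0.05, 0, 0, 0, -1],
    [0, 0, -0.06, 0, 0, 0, -1],
    [0, 0, -0.05, 0, 0, 0, -1],
    [0, 0, -0.025, 0, 0, 0, -1],
    [0, 0, 0, 0, 0, 0, -1]
  ]
}}

```text
clock: 15.35
ee_pos: [0.4998, -0.2097, 0.0571]
ee_rot: [0.177, 0.984, 0.0, -0.001]
ft_force: [0.3, -0.1, -0.9]
opening: 0.0484
finger_force: 30.0
```

>>> {"fn": "drive_tool", "kwargs": {
  "moves": [
    [0, 0, -0.004, 0, 0, 0, -1],
    [0, 0, 0, 0, 0, 0, -1]
  ]
}}

```text
clock: 15.55
ee_pos: [0.5019, -0.2112, 0.0578]
ee_rot: [0.178, 0.984, 0.0, 0.001]
ft_force: [-0.1, 0.1, -1.2]
opening: 0.0484
finger_force: 30.0
```

>>> {"fn": "drive_tool", "kwargs": {
  "moves": [
    [0, 0, -0.003, 0, 0, 0, -1],
    [0, 0, 0, 0, 0, 0, -1]
  ]
}}

```text
clock: 15.75
ee_pos: [0.5015, -0.2113, 0.0558]
ee_rot: [0.178, 0.984, 0.0, 0.001]
ft_force: [-0.6, -0.2, -0.6]
opening: 0.0485
finger_force: 30.0
```

>>> {"fn": "drive_tool", "kwargs": {
  "moves": [
    [0, -0.004, -0.004, 0, 0, 0, -1],
    [0, 0, -0.002, 0, 0, 0, -1],
    [0, 0, 0, 0, 0, 0, -1]
  ]
}}

```text
clock: 16.05
ee_pos: [0.5009, -0.2134, 0.0521]
ee_rot: [0.178, 0.984, -0.0, -0.0]
ft_force: [0.4, 0.0, -0.8]
opening: 0.0483
finger_force: 30.0
```

>>> {"fn": "drive_tool", "kwargs": {
  "moves": [
    [0, 0, -0.003, 0, 0, 0, -1],
    [0, 0, 0, 0, 0, 0, -1]
  ]
}}

```text
clock: 16.25
ee_pos: [0.501, -0.2133, 0.0506]
ee_rot: [0.178, 0.984, -0.0, -0.0]
ft_force: [0.8, 0.2, -0.9]
opening: 0.0486
finger_force: 30.0
```

```bash
python3 chk.py
```

```text
[ 0.50104815 -0.21329901  0.05061716] 0.04860200872602673 29.99990165233612 [ 0.8  0.2 -0.9] [-0.11  0.25  0.5   1.9  -0.14  1.03  1.65]
toolz [-0. -0. -1.] tip [ 0.5011 -0.2133  0.0876]
219 slopes [-0.008 -0.028] mean [ 0.4822 -0.223   0.0879] [[0.467, -0.247, 0.085], [0.51, -0.188, 0.095]]
```

>>> {"fn": "drive_tool", "kwargs": {
  "moves": [
    [0, 0, -0.002, 0, 0, 0, -1],
    [0, 0, 0, 0, 0, 0, -1]
  ]
}}

```text
clock: 16.5
ee_pos: [0.5011, -0.2133, 0.0504]
ee_rot: [0.178, 0.984, 0.0, 0.0]
ft_force: [-2.9, 1.3, 6.1]
opening: 0.0484
finger_force: 30.0
```

Contact at 6 N, at the expected height. I release gently and rise.

>>> {"fn": "drive_tool", "kwargs": {
  "moves": [
    [0, 0, 0, 0, 0, 0, 0.15],
    [0, 0, 0, 0, 0, 0, 0.25],
    [0, 0, 0, 0, 0, 0, 0.6],
    [0, 0, 0, 0, 0, 0, 0.9],
    [0, 0, 0, 0, 0, 0, 0.9]
  ]
}}

```text
clock: 17.0
ee_pos: [0.501, -0.2132, 0.0496]
ee_rot: [0.178, 0.984, -0.0, -0.0]
ft_force: [0.0, -0.2, 0.4]
opening: 0.0709
finger_force: 0.0
```

>>> {"fn": "drive_tool", "kwargs": {
  "moves": [
    [0, 0, 0, 0, 0, 0, 0.9],
    [0, 0, 0.02, 0, 0, 0, 0.9],
    [0, 0, 0.06, 0, 0, 0, 0.9],
    [0, 0, 0.08, 0, 0, 0, 0.9],
    [0, 0, 0.08, 0, 0, 0, 0.9]
  ]
}}

```text
clock: 17.5
ee_pos: [0.5006, -0.2134, 0.1717]
ee_rot: [0.178, 0.984, -0.0, -0.0]
ft_force: [-0.1, 0.5, 0.3]
opening: 0.0827
finger_force: 0.0
```

>>> {"fn": "drive_tool", "kwargs": {
  "moves": [
    [0, 0, 0.08, 0, 0, 0, 0.9],
    [0, 0, 0, 0, 0, 0, 0.9]
  ]
}}

```text
clock: 17.7
ee_pos: [0.5037, -0.2146, 0.2161]
ee_rot: [0.178, 0.984, -0.0, 0.005]
ft_force: [0.6, -0.2, -0.2]
opening: 0.0826
finger_force: 0.0
```

Run:
```python
from h import *
s=arm.read_state();print(s['ee_pos'],s['opening'],s['clock'])
for n in("scene","side","wrist"):
    i=eyes.camera_info(n);p,d=eyes.read_camera(n);g=p.astype(int);C=cloud(i,d)
    m=(g[:,:,2]-g[:,:,0]>=4)&(g.max(2)>90)&(np.linalg.norm(C-[.5,-.215,.09],axis=2)<.07)
    m=cv2.morphologyEx(m.astype(np.uint8),cv2.MORPH_OPEN,np.ones((3,3)))>0
    if m.sum()<60: print(n,m.sum());continue
    v,u=np.argwhere(m).mean(0);b=blob(m,(u,v));q=C[b];vu=np.argwhere(b)
    k=np.linalg.lstsq(np.c_[q[:,:2],np.ones(len(q))],q[:,2],rcond=None)[0]
    print(n,len(q),onplane(i,vu.mean(0)[::-1],.092).round(4),q.mean(0).round(4),"slope",np.arctan(k[:2]).round(3),np.percentile(q,[2,98],axis=0).round(3).tolist())
    if n=="scene": cv2.imwrite("pics/f.png",cv2.resize(p[120:260,170:330,::-1],(640,560),interpolation=2))
```

```text
[ 0.50369307 -0.21458427  0.21613683] 0.08264622956131402 17.7
scene 348 [[ 0.501 -0.212  0.092]] [ 0.5009 -0.2121  0.092 ] slope [0.015 0.036] [[0.477, -0.236, 0.086], [0.524, -0.189, 0.095]]
side 517 [[ 0.5028 -0.2117  0.092 ]] [ 0.5013 -0.2142  0.0953] slope [0.003 0.001] [[0.48, -0.235, 0.093], [0.523, -0.192, 0.098]]
wrist 14370 [[ 0.4909 -0.2118  0.092 ]] [ 0.4925 -0.2124  0.0875] slope [ 0.008 -0.004] [[0.438, -0.274, 0.085], [0.554, -0.157, 0.095]]
```

View pics/f.png

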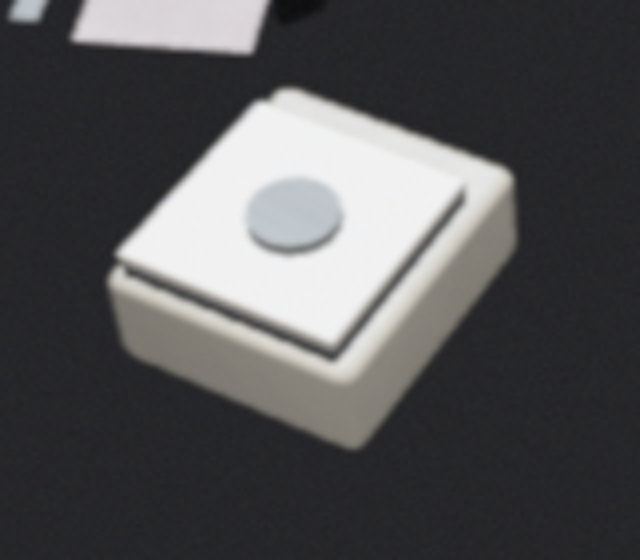

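The disc lies flat in the middle of the top, at crop (293,215), about 3 mm from the centre, and the gripper is clear. I hand in.

```bash
python3 -c "
from rig import arm
print(arm.sign_off())"
```

```text
the job is handed in; nothing more can be done
None
```

I pushed the disc up the rails, where it stayed tilted by itself, then picked it up and laid it flat about 3 mm from the middle of the hotplate top; I handed the job in at about 18 s, and no verdict came back. The real fingertips were 37 mm short of the reported TCP, so I corrected for that by touching the bench, and I kept the bottle, beaker and jar clear of every move but did not re-measure them at the end.

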